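Put the gravers away in the strut-lid tool chest

ROBOT

A 6-joint arm with a two-finger parallel gripper is mounted at the origin on a cart in front of the work surface, level with it; the furniture and walls round the work are solid. World frame = base frame: x ahead of the robot, y to its left, z up, the work surface at z = 0. Lengths are in m, angles in rad, forces in N, time in s.
With the tool pointing down it reaches from about 0.425 to 1.125 m from the base axis. Payload 14.9 kg.
Tool frame: the origin (TCP) lies on the front face of the gripper's body, between the roots of the fingers; the fingertips stand arm.tips_ahead ahead of it and the grasp point (between the pads) lies 60 mm ahead of it (arm.tips_ahead is the distance from the TCP to the fingertips, in m); z points along the fingers, y is the line along which they close (so a half turn about z gives the same grasp; the last joint's range is limited). The gripper opens to 91 mm and grips with 3 to 60 N. Pads are 32 mm wide; open, the fingers measure 118 mm over their backs; the gripper's body (76 mm by 178 mm) begins 60 mm behind the grasp point.
Start: joints at [-1.143, 0.379, 1.734, -0, 1.028, -0.033], TCP at [0.311, -0.627, 0.292] pointing down, gripper open.
Joint ranges: [-2.77, 2.77], [-0.74, 2.19], [0, 2.66], [-1.06, 4.2], [0.31, 2.87], [-3.08, 3.08]. Speed limits (rad/s): [1.89, 1.89, 2.39, 3.14, 3.14, 3.14].

INTERFACE

Orientations are given as a rotation vector (axis times angle).
In Python, from rig import arm gives the robot as it stands.
- The arm moves only by the tool arm_command, never from a script. Its arguments are lists of equal length, an entry for each row: "linear": the shift along the tool's x, y, z each as a share of 1000 mm, from -1 to 1, a list of three; "dr": the turn, a rotation vector about the tool's x, y, z each as a share of 180 degrees, from -1 to 1, a list of three; "jaw": the opening, from 0 (shut) to 1 (fully open). In form: {"linear": [[x, y, z], ...], "dr": [[ax, ay, az], ...], "jaw": [jaw, ...]}. A call has exactly 10 rows; each row is the pose to reach, as a shift and turn from the pose commanded when the call began, along the tool's axes at that moment, turning the shorter way round; what a row does not reach only later rows make up. A row lasts 1/10 s, in which the tool goes at most 50 mm and 8.59 degrees, less where a joint would pass 70% of its speed; a pose out of reach is approached as far as the arm can. A call with a number of a shift or a turn outside -1 to 1 is refused whole. A call with a gripper value outside its range is refused whole. The fingers move at their own pace and stop on an object; the grip force is fixed at half the most. Time passes only in rows, so rows that repeat a pose let the fingers close, or fill a call up. It gives the time, the measured TCP pose, the force, the opening and the grip force at its end, in the units of the state.
- arm.sense(): the state, without advancing time (a new reading comes with each control period).
- arm.grab_frame(name): name is "scene" or "side" or "wrist"; returns a dict with "frame" (480x640x3 uint8, red, green, blue), "depth" (480x640 float32, m along the optical axis (not along the pixel's ray), 0 where there is no reading), "vfov" (degrees; the focal length in pixels is half the picture's height over the tangent of half this angle, whatever the lens; pixels are square), "cx", "cy" (the principal point, pixels), "R" (3x3) and "t" (3): a world point X has camera coordinates R X + t. Camera axes: x right, y down, z forward; pixel columns grow to the right and rows downward; lengths in m; the calibration is good to about 2 mm. A picture is of the moment at which its call begins.
- arm.finish_job(): hands the job in; it is judged then, once.
The state is a dict: "time_s": time; "joints": joint angles; "qd": joint speeds; "joint_efforts": joint torques, N m; "eef_pos": TCP position; "orientation": TCP orientation; "ft_force": force on the tool from outside, world axes, zero at the start; "ft_torque": the same for the moment, N m; "finger_gap": finger opening in m; "grip_force": force on a finger pad.
Only numpy, scipy, OpenCV 4.12 (cv2) and the standard library are available. Lean on these libraries where they do the work, as an engineer would, in place of code of your own. Each camera call takes 0.05 s, during which the arm holds its last target. There are 200 camera calls.

TASK

Lift the lid of the dark blue tool chest until its struts take over and hold it fully open. Then put away the two gravers from the bench: lay one in each of the two empty lanes, flat and straight, blade pointing to the hinge side like the graver already in the middle lane, so that nobody grabs a sharp end. Set them down rather than dropping them, leave the lid standing open, and do not disturb that third graver or the other tools on the bench.

Things in the scene. Friction and masses are not known exactly. Their poses are not given: they have to be found in the camera images.
- chest: dark blue steel tool chest, fixed, 230 deep (x), 276 wide (y), 102 mm high with lid shut. Origin: centre of its underside; x to the hinge side (away from the robot), y left, z up. Walls 4 mm, rim at z = 80. Tray floor at z = 36; a well in front of the lanes (x = -111 to -47) holds a polishing bar and a charcoal stub, which stay. Strut tubes, 11 mm thick, along the side walls at y = +-126
- lid (a joint): lid angle: 0 shut, 1.08 rad fully open at its stop. Hinge line along chest y at x = +115, z = +80 mm of the chest; the front swings up and back. Lid 230 x 276 x 22 mm, 0.8 kg, on two gas struts: below about 0.5 rad it falls shut, beyond it they push it slowly to the stop and hold it. Lifting at the pull takes 2 to 4 N
- lid_pull (a point): middle of the lid's pull: a round aluminium bar 12 mm thick, 120 mm long, along chest y, 35 mm before the lid's front face (29 mm free gap), at x = -150, z = 91 mm of the chest when shut; on two posts at its ends. It swings with the lid on a 265 mm radius about the hinge line. Its axes turn with the lid
- graver_a: graver to be put away, loose on the bench; 124 mm long, lies flat: pear-shaped wooden handle 26 wide, 22 high, 55 long, and a thin steel blade. Origin on its underside, half way along. y runs from blade to handle: handle at y = +7 to +62 mm (grasp at y = +34, across x), blade tip at y = -62. z up. About 45 g, nearly all in the handle
- graver_b: graver to be put away, loose on the bench; 124 mm long, lies flat: pear-shaped wooden handle 26 wide, 22 high, 55 long, and a thin steel blade. Origin on its underside, half way along. y runs from blade to handle: handle at y = +7 to +62 mm (grasp at y = +34, across x), blade tip at y = -62. z up. About 45 g, nearly all in the handle
- graver_a_tip (a point): blade tip of graver_a, 124 mm from the end of its handle, 11 mm above its underside; axes as graver_a's
- graver_b_tip (a point): blade tip of graver_b, 124 mm from the end of its handle, 11 mm above its underside; axes as graver_b's
- lane_left (a point): centre of the left lane, empty, at the tray floor (chest x = +33, y = +78 mm); axes as the chest's. A lane is 154 mm long (along x) and 75 mm wide, between 3 mm thick dividers only 14 mm high
- lane_right (a point): centre of the right lane, empty, at the tray floor (chest x = +33, y = -78 mm); axes and size as lane_left's. The open lid leans forward over the lanes (62 degrees from level; its front edge 108 mm before the hinge line, 203 mm above it): to reach in, the hand must be tilted some 20 to 40 degrees, its back toward the robot
- graver_kept: third graver, in the middle lane, blade to the hinge side; stays there; size and axes as graver_a
- blue_pliers: bystander: small pliers with blue grips, 133 x 44 x 11 mm, lying on the bench; origin at the centre of the underside
- punch: bystander: wooden doming punch, 90 mm long, 15 mm thick, lying on the bench; origin at the centre of the underside
Things that resemble listed ones, but are neither listed nor needed, are in the scene too. What is shaped like the graver_b but red is not meant. What is shaped like the graver_a but turquoise is not meant.

How it is judged:
By the outcome, as a careful person would: the job done as asked, in the order asked, and still so for the second after the job is handed in, with the robot touching nothing.
It also fails if it takes over 72 s, if anything falls off the work surface, if the arm or the gripper's body presses on something with over 40 N, if the wrist force passes 120 N, or if a joint passes its speed limit or range.

## Working session

There is one attempt and no reset: what is moved stays moved. The work goes in short steps, Python scripts to look and compute and a tool call to move; the robot and the scene stay as the last step left them, time stands still between calls to the robot, and variables do not carry over. Pictures are saved under pics/ and viewed, at most 10 in all, crops included, and the job is handed in when it is done.

Besides the shell and the picture viewer there is one more tool, called after "Call:" as name(argument=value, ...), one argument or row to a line, values as JSON. arm_command: Moves the arm, as the interface text tells. Shift numbers are shares of 1000 mm and turn numbers shares of 180 degrees, none past 1 either way. Its arguments: {"type":"object","properties":{"linear":{"type":"array","items":{"type":"array","items":{"type":"number","minimum":-1,"maximum":1}}},"dr":{"type":"array","items":{"type":"array","items":{"type":"number","minimum":-1,"maximum":1}}},"jaw":{"type":"array","items":{"type":"number"}}},"required":["linear","dr","jaw"]}

```bash
ls; mkdir -p pics; cat > h.py <<'E'
import numpy as np,cv2
from rig import arm
from scipy.spatial.transform import Rotation as Rot
def grab(n,save=None):
    g=arm.grab_frame(n)
    if save: cv2.imwrite('pics/'+save,cv2.cvtColor(g['frame'],cv2.COLOR_RGB2BGR))
    return g
def f(g): return 240/np.tan(np.radians(g['vfov'])/2)
def cloud(g):
    v,u=np.mgrid[0:480,0:640]; d=g['depth']; F=f(g)
    P=np.stack([(u-g['cx'])/F*d,(v-g['cy'])/F*d,d],-1)
    return (P-np.array(g['t']))@np.array(g['R'])
def ray(g,u,v,z):
    F=f(g);R=np.array(g['R']);c=-R.T@np.array(g['t'])
    d=R.T@np.array([(u-g['cx'])/F,(v-g['cy'])/F,1]); return c+d*(z-c[2])/d[2]
E
python3 - <<'E'
from h import *
s=arm.sense();print({k:np.round(v,3) for k,v in s.items()},arm.tips_ahead)
ims=[]
for n in ['scene','side','wrist']:
    g=grab(n,n+'0.png');R=np.array(g['R']);print(n,g['vfov'],g['cx'],g['cy'],-R.T@np.array(g['t']),R[2], (g['depth']>0).mean())
    np.savez(n+'0.npz',**g)
E
```

```text
pics
{'time_s': np.float64(0.0), 'joints': array([-1.143,  0.379,  1.735,  0.   ,  1.028, -0.033]), 'qd': array([-0.001,  0.001, -0.001, -0.001,  0.002,  0.   ]), 'joint_efforts': array([ 2.0000e-03, -7.6372e+01, -4.3437e+01,  6.5000e-02,  4.2000e-02,
       -0.0000e+00]), 'eef_pos': array([ 0.311, -0.627,  0.292]), 'orientation': array([-3.058, -0.717,  0.   ]), 'ft_force': array([-0.444, -0.071,  0.137]), 'ft_torque': array([-0.047, -0.005,  0.041]), 'grip_force': np.float64(0.0), 'finger_gap': np.float64(0.091)} 0.0783
scene 48.719786428475835 313.7285821497865 232.92238314523334 [0.14148556 0.51596934 0.84904614] [ 0.4685074  -0.49220031 -0.73364819] 0.9818326822916666
side 44.32155144489535 325.7303774561924 245.22722695156335 [0.63214882 0.85230155 0.52257423] [ 0.026084   -0.89348122 -0.44834243] 0.9761067708333333
wrist 71.09699035335271 323.05611839609196 235.49828136485795 [ 0.37308526 -0.59751233  0.38325861] [-0.21553808 -0.10657101 -0.97066264] 0.952841796875
```

View pics/scene0.png

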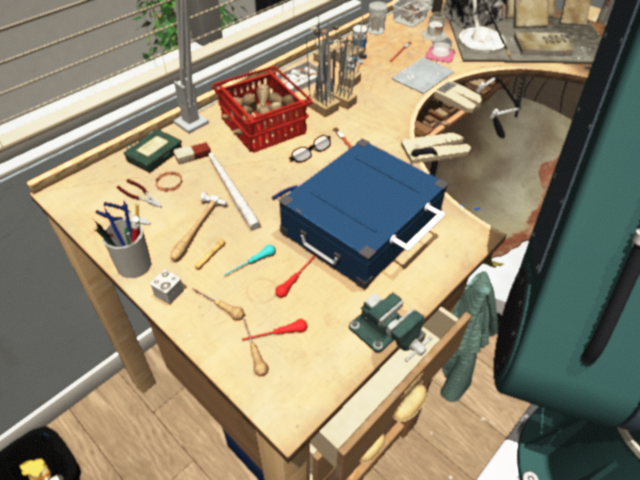

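View pics/side0.png

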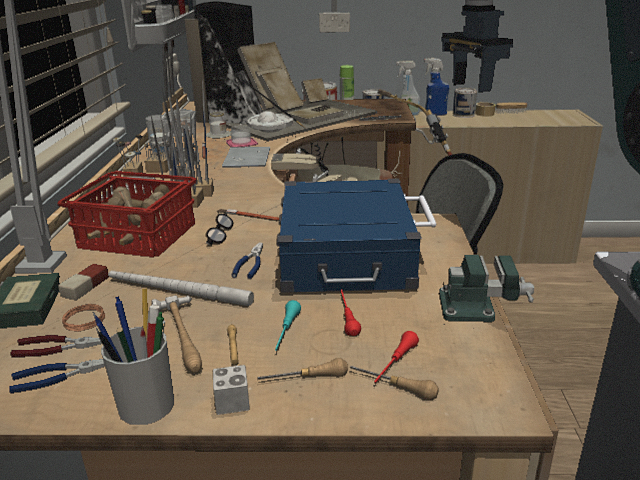

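The scene view shows the chest with its aluminium pull facing the robot at scene px (417,227) and side px (425,212). The grip at scene (320,250) is a side carrying handle. 

What could be taken for a wanted graver, in scene px:
- **Wooden, wanted:** (230,308) and (258,360).
- **Red, decoys:** (285,288) and (290,328).
- **Turquoise, decoy:** (262,253).
- **Punch:** (210,255).

I choose the two wooden ones and will check them in a crop.

```bash
cat > m.py <<'E'
from h import *
g=dict(np.load('side0.npz'));s=dict(np.load('scene0.npz'))
a=cv2.resize(g['frame'][320:420,240:450],None,fx=3.5,fy=3.5,interpolation=cv2.INTER_CUBIC)
b=cv2.resize(s['frame'][270:390,180:320],None,fx=2.2,fy=2.2,interpolation=cv2.INTER_CUBIC)
c=np.zeros((a.shape[0]+b.shape[0],a.shape[1],3),np.uint8)
c[:a.shape[0]]=a;c[a.shape[0]:,:b.shape[1]]=b
cv2.imwrite('pics/crop1.png',c[:,:,::-1][:600])
for n,q in(('side',g),('scene',s)):
    P=cloud(q);hsv=cv2.cvtColor(q['frame'],cv2.COLOR_RGB2HSV)
    # chest: blue, z>.02
    m=(P[...,2]>.095)&(P[...,2]<.112)&(P[...,0]>.4)&(abs(hsv[...,0].astype(int)-108)<12)&(hsv[...,1]>100)
    k,l,st,ce=cv2.connectedComponentsWithStats(m.astype(np.uint8));i=1+np.argmax(st[1:,4])
    p=P[l==i];print(n,'lid top z',np.median(p[:,2]),'rect',cv2.minAreaRect(p[:,:2].astype(np.float32)*1000),len(p))
    r=cv2.minAreaRect(p[:,:2].astype(np.float32)*1000);print(cv2.boxPoints(r))
    # gravers: above table 6..30mm
    m=(P[...,2]>.010)&(P[...,2]<.035)
    k,l,st,ce=cv2.connectedComponentsWithStats(m.astype(np.uint8))
    for i in range(1,k):
        if st[i,4]>60:
            p=P[l==i];
            if np.ptp(p[:,0])<.2 and np.ptp(p[:,1])<.2 and p[:,0].mean()<.9:
                print(n,ce[i].round(),st[i,4],p.mean(0).round(3),'zmax',p[:,2].max().round(3),cv2.minAreaRect(p[:,:2].astype(np.float32)*1000),hsv[l==i].mean(0).round())
E
python3 m.py
```

```text
side lid top z 0.10158620417103645 rect ((624.9484252929688, -141.8033447265625), (229.001953125, 284.0872497558594), 2.518812417984009) 7488
[[ 504.31564     -4.928979 ]
 [ 516.80054   -288.74173  ]
 [ 745.5812    -278.6777   ]
 [ 733.0963       5.1350403]]
side [474.  63.] 74 [-0.007 -2.076  0.024] zmax 0.035 ((-7.250185012817383, -2075.77880859375), (52.346412658691406, 63.25490951538086), 79.797119140625) [62.  7. 92.]
side [414. 105.] 73 [ 0.371 -1.252  0.024] zmax 0.035 ((372.8361511230469, -1253.9345703125), (27.006925582885742, 106.07289123535156), 55.630035400390625) [ 24. 101.  89.]
side [330. 178.] 106 [ 0.658 -0.531  0.015] zmax 0.019 ((658.831298828125, -527.5991821289062), (69.77413177490234, 33.082908630371094), 56.67961120605469) [ 20.  59. 156.]
side [216. 227.] 261 [ 0.89  -0.246  0.015] zmax 0.023 ((889.4296264648438, -250.5159912109375), (137.72958374023438, 22.4515323638916), 85.37944030761719) [63. 39. 97.]
side [636. 274.] 196 [ 0.123 -0.046  0.013] zmax 0.025 ((123.23929595947266, -49.38771057128906), (107.6563720703125, 12.722176551818848), 66.30794525146484)
[... 3490 characters left out ...]
2) [ 18. 114. 217.]
scene [370. 330.] 502 [0.43  0.059 0.018] zmax 0.035 ((433.76214599609375, 61.57822036743164), (78.3526382446289, 39.41834259033203), 4.546136379241943) [63. 50. 95.]
scene [292. 326.] 271 [0.539 0.153 0.016] zmax 0.025 ((542.9456787109375, 156.84654235839844), (65.29198455810547, 22.707679748535156), 59.001487731933594) [  3. 183. 245.]
scene [258. 361.] 306 [0.532 0.245 0.016] zmax 0.024 ((537.4285888671875, 237.88189697265625), (25.10189437866211, 66.8891830444336), 54.84440612792969) [ 17. 116. 214.]
scene [538. 445.] 2148 [0.107 0.035 0.015] zmax 0.035 ((106.12926483154297, 31.026165008544922), (60.91045379638672, 136.9086151123047), 15.397358894348145) [82. 87. 77.]
```

View pics/crop1.png

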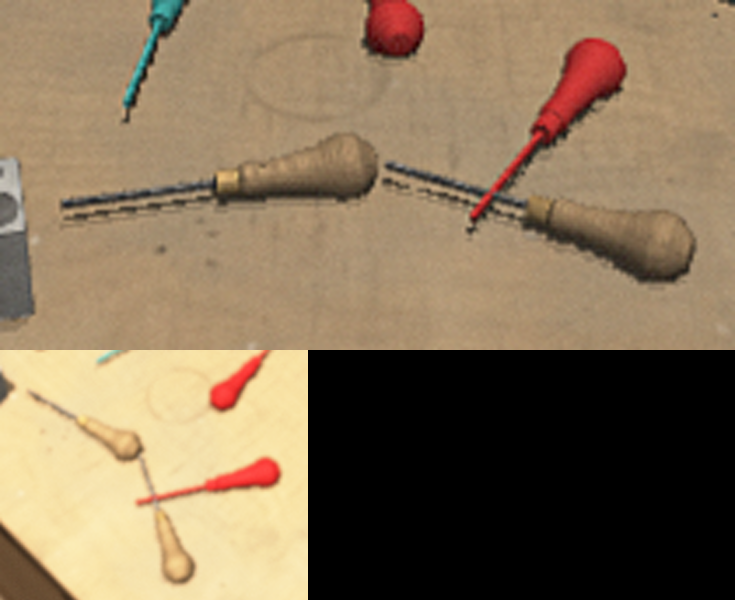

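The crop confirms two wooden-handled gravers with brass ferrules. In side px, one has its handle at (330,370) and tip at (258,378). The other has its handle at (420,385) and tip at (351,367). A red decoy's blade lies across the second one's blade, so that one must be drawn out backwards under it.

```bash
cat >> h.py <<'E'
C=np.array([.6254,-.1421,0]);YAW=np.radians(2.65)
RC=Rot.from_euler('z',YAW).as_matrix()
def ch(x,y,z): return C+RC@np.array([x,y,z])/1000
def frame(zt,yt):
    z=np.array(zt,float);z/=np.linalg.norm(z);y=np.array(yt,float);y-=z*(y@z);y/=np.linalg.norm(y)
    return np.stack([np.cross(y,z),y,z],1)
def plan(goals,off=.06):
    """goals: [(grasp point, R)], prints shift/turn rows from the current pose"""
    s=arm.sense();p=np.array(s['eef_pos']);R=Rot.from_rotvec(s['orientation']).as_matrix()
    for gp,Rg in goals:
        tcp=gp-Rg[:,2]*off
        print((R.T@(tcp-p)).round(4).tolist(),(Rot.from_matrix(R.T@Rg).as_rotvec()/np.pi).round(4).tolist(),'tcp',tcp.round(3))
E
python3 - <<'E'
from h import *
g=dict(np.load('side0.npz'));s=dict(np.load('scene0.npz'))
for n,q,pts in(('side',g,[(257.7,378.3),(348,365.7),(350.9,366.9),(438,391.4)]),('scene',s,[(192.7,288.6),(244,315.5),(244,318.6),(263,375.5)])):
    w=[ray(q,u,v,.011) for u,v in pts]
    for i in (0,2): print(n,w[i].round(3),w[i+1].round(3),np.linalg.norm(w[i]-w[i+1]).round(4))
    P=cloud(q)
    L=(P-C)@RC
    m=(abs(L[...,0]+.150)<.02)&(abs(L[...,1])<.07)&(abs(L[...,2]-.091)<.015)
    p=L[m];print('pull',len(p),p.mean(0).round(4) if len(p) else '',p.min(0).round(3),p.max(0).round(3))
R=frame([0,0,-1],RC[:,0])
plan([(ch(-150,0,200),R),(ch(-150,0,91),R)])
E
```

```text
side [0.745 0.229 0.011] [0.624 0.202 0.011] 0.1241
side [0.62  0.205 0.011] [0.508 0.255 0.011] 0.1221
pull 288 [-0.1459  0.0113  0.0938] [-0.156 -0.062  0.085] [-0.13   0.067  0.098]
scene [0.743 0.227 0.011] [0.623 0.198 0.011] 0.123
scene [0.618 0.202 0.011] [0.506 0.256 0.011] 0.1238
pull 381 [-0.1489  0.0043  0.0946] [-0.156 -0.065  0.085] [-0.13   0.067  0.1  ]
[0.3597, -0.3548, 0.032] [-0.0002, -0.0002, -0.368] tcp [ 0.476 -0.149  0.26 ]
[0.3597, -0.3547, 0.141] [-0.0002, -0.0002, -0.368] tcp [ 0.476 -0.149  0.151]
```

Lengths agree at 124 mm, and the pull is where predicted. Moving over the pull.

Call:
arm_command(
  linear=[
    [0.36,-0.355,0.032],
    [0.36,-0.355,0.032],
    [0.36,-0.355,0.032],
    [0.36,-0.355,0.032],
    [0.36,-0.355,0.032],
    [0.36,-0.355,0.032],
    [0.36,-0.355,0.032],
    [0.36,-0.355,0.032],
    [0.36,-0.355,0.032],
    [0.36,-0.355,0.032],
  ],
  dr=[
    [0,0,-0.368],
    [0,0,-0.368],
    [0,0,-0.368],
    [0,0,-0.368],
    [0,0,-0.368],
    [0,0,-0.368],
    [0,0,-0.368],
    [0,0,-0.368],
    [0,0,-0.368],
    [0,0,-0.368],
  ],
  jaw=[0.3,0.3,0.3,0.3,0.3,0.3,0.3,0.3,0.3,0.3],
)

```text
time_s: 1.15
eef_pos: [0.4739, -0.1532, 0.2606]
orientation: [2.169, 2.272, 0.0]
ft_force: [0.8, -0.7, -0.4]
finger_gap: 0.0274
grip_force: 0.0
```

```bash
python3 - <<'E'
from h import *
s=arm.sense();print(s['time_s'],s['eef_pos'],s['finger_gap'],s['joints'])
R=frame([0,0,-1],RC[:,0])
plan([(ch(-150,0,200),R),(ch(-150,0,90),R)])
E
```

```text
1.15 [ 0.47389905 -0.15323643  0.26063389] 0.027414368963255616 [-3.59541150e-01  1.03097779e-01  2.15439253e+00  4.43179570e-06
  8.83839537e-01 -4.05663183e-01]
[0.0041, 0.0019, 0.0006] [0.0001, 0.0, -0.0] tcp [ 0.476 -0.149  0.26 ]
[0.0041, 0.0018, 0.1106] [0.0001, 0.0, -0.0] tcp [ 0.476 -0.149  0.15 ]
```

Call:
arm_command(
  linear=[
    [0,0,0.01],
    [0,0,0.03],
    [0,0,0.05],
    [0,0,0.07],
    [0,0,0.09],
    [0,0,0.105],
    [0,0,0.11],
    [0,0,0.11],
    [0,0,0.11],
    [0,0,0.11],
  ],
  dr=[
    [0,0,0],
    [0,0,0],
    [0,0,0],
    [0,0,0],
    [0,0,0],
    [0,0,0],
    [0,0,0],
    [0,0,0],
    [0,0,0],
    [0,0,0],
  ],
  jaw=[0.3,0.3,0.3,0.3,0.3,0.3,0.3,0.3,0,0],
)

```text
time_s: 2.15
eef_pos: [0.4741, -0.1554, 0.1514]
orientation: [2.169, 2.271, 0.001]
ft_force: [9.1, 0.2, -1.3]
finger_gap: 0.0142
grip_force: 5.7
```

```bash
python3 - <<'E'
from h import *
R=frame([0,0,-1],RC[:,0])
plan([(ch(115-265*np.cos(t+.0415),0,80+265*np.sin(t+.0415)),R) for t in np.arange(0.05,1.0,.05)])
E
```

```text
[0.0063, 0.0028, -0.0128] [0.0004, 0.0002, -0.0001] tcp [ 0.477 -0.149  0.164]
[0.0063, 0.0044, -0.026] [0.0004, 0.0002, -0.0001] tcp [ 0.478 -0.149  0.177]
[0.0063, 0.0066, -0.039] [0.0004, 0.0002, -0.0001] tcp [ 0.48  -0.149  0.19 ]
[0.0063, 0.0095, -0.0519] [0.0004, 0.0002, -0.0001] tcp [ 0.483 -0.149  0.203]
[0.0063, 0.013, -0.0647] [0.0004, 0.0002, -0.0001] tcp [ 0.487 -0.149  0.216]
[0.0063, 0.0171, -0.0773] [0.0004, 0.0002, -0.0001] tcp [ 0.491 -0.148  0.229]
[0.0063, 0.0219, -0.0897] [0.0004, 0.0002, -0.0001] tcp [ 0.496 -0.148  0.241]
[0.0063, 0.0273, -0.1018] [0.0004, 0.0002, -0.0001] tcp [ 0.501 -0.148  0.253]
[0.0063, 0.0332, -0.1136] [0.0004, 0.0002, -0.0001] tcp [ 0.507 -0.148  0.265]
[0.0063, 0.0398, -0.1251] [0.0004, 0.0002, -0.0001] tcp [ 0.513 -0.147  0.277]
[0.0063, 0.0469, -0.1363] [0.0004, 0.0002, -0.0001] tcp [ 0.521 -0.147  0.288]
[0.0062, 0.0546, -0.1471] [0.0004, 0.0002, -0.0001] tcp [ 0.528 -0.147  0.299]
[0.0062, 0.0628, -0.1575] [0.0004, 0.0002, -0.0001] tcp [ 0.536 -0.146  0.309]
[0.0062, 0.0715, -0.1675] [0.0004, 0.0002, -0.0001] tcp [ 0.545 -0.146  0.319]
[0.0062, 0.0807, -0.177] [0.0004, 0.0002, -0.0001] tcp [ 0.554 -0.145  0.329]
[0.0062, 0.0904, -0.1861] [0.0004, 0.0002, -0.0001] tcp [ 0.564 -0.145  0.338]
[0.0062, 0.1005, -0.1946] [0.0004, 0.0002, -0.0001] tcp [ 0.574 -0.144  0.346]
[0.0062, 0.111, -0.2027] [0.0004, 0.0002, -0.0001] tcp [ 0.584 -0.144  0.354]
[0.0062, 0.1219, -0.2102] [0.0004, 0.0002, -0.0001] tcp [ 0.595 -0.143  0.362]
```

Call:
arm_command(
  linear=[
    [0,0,0],
    [0,0,0],
    [0,0.001,-0.013],
    [0,0.0025,-0.026],
    [0,0.005,-0.039],
    [0,0.008,-0.052],
    [0,0.0115,-0.065],
    [0,0.0155,-0.077],
    [0,0.02,-0.09],
    [0,0.0255,-0.102],
  ],
  dr=[
    [0,0,0],
    [0,0,0],
    [0,0,0],
    [0,0,0],
    [0,0,0],
    [0,0,0],
    [0,0,0],
    [0,0,0],
    [0,0,0],
    [0,0,0],
  ],
  jaw=[0,0,0,0,0,0,0,0,0,0],
)

```text
time_s: 3.15
eef_pos: [0.5016, -0.1542, 0.2547]
orientation: [2.166, 2.267, 0.006]
ft_force: [23.5, 2.8, -14.3]
finger_gap: 0.011
grip_force: 30.0
```

```bash
python3 - <<'E'
from h import *
R=frame([0,0,-1],RC[:,0])
plan([(ch(115-265*np.cos(t+.0415),0,80+265*np.sin(t+.0415)),R) for t in np.arange(0.4,1.0,.05)])
g=grab('side');L=(cloud(g)-C)@RC
np.savez('side1.npz',**g)
E
```

```text
[0.0064, -0.0004, 0.0014] [0.0023, 0.0005, -0.0002] tcp [ 0.501 -0.148  0.253]
[0.0063, 0.0056, -0.0104] [0.0023, 0.0005, -0.0002] tcp [ 0.507 -0.148  0.265]
[0.0063, 0.0123, -0.0218] [0.0023, 0.0005, -0.0002] tcp [ 0.513 -0.147  0.277]
[0.0063, 0.0194, -0.033] [0.0023, 0.0005, -0.0002] tcp [ 0.521 -0.147  0.288]
[0.0063, 0.0272, -0.0437] [0.0023, 0.0005, -0.0002] tcp [ 0.528 -0.147  0.299]
[0.0063, 0.0355, -0.0541] [0.0023, 0.0005, -0.0002] tcp [ 0.536 -0.146  0.309]
[0.0063, 0.0442, -0.064] [0.0023, 0.0005, -0.0002] tcp [ 0.545 -0.146  0.319]
[0.0063, 0.0535, -0.0735] [0.0023, 0.0005, -0.0002] tcp [ 0.554 -0.145  0.329]
[0.0063, 0.0632, -0.0825] [0.0023, 0.0005, -0.0002] tcp [ 0.564 -0.145  0.338]
[0.0063, 0.0734, -0.091] [0.0023, 0.0005, -0.0002] tcp [ 0.574 -0.144  0.346]
[0.0063, 0.0839, -0.099] [0.0023, 0.0005, -0.0002] tcp [ 0.584 -0.144  0.354]
[0.0062, 0.0949, -0.1064] [0.0023, 0.0005, -0.0002] tcp [ 0.595 -0.143  0.362]
```

Call:
arm_command(
  linear=[
    [0,0.003,0.0],
    [0,0.009,-0.01],
    [0,0.016,-0.021],
    [0,0.0235,-0.032],
    [0,0.0315,-0.042],
    [0,0.04,-0.052],
    [0,0.049,-0.062],
    [0,0.058,-0.071],
    [0,0.0675,-0.08],
    [0,0.0675,-0.08],
  ],
  dr=[
    [0,0,0],
    [0,0,0],
    [0,0,0],
    [0,0,0],
    [0,0,0],
    [0,0,0],
    [0,0,0],
    [0,0,0],
    [0,0,0],
    [0,0,0],
  ],
  jaw=[0,0,0,0,0,0,0,0,0,0],
)

```text
time_s: 4.2
eef_pos: [0.5654, -0.1515, 0.3366]
orientation: [-2.167, -2.271, 0.006]
ft_force: [-42.2, -2.1, 48.7]
finger_gap: 0.0113
grip_force: 30.0
```

```bash
python3 - <<'E'
from h import *
p=arm.sense()['eef_pos'];L=RC.T@(p-np.array([0,0,.06])-C);print(L, np.hypot(L[0]-.115,L[2]-.08),np.arctan2(L[2]-.08,.115-L[0])-.0415)
E
```

```text
[-0.06041388 -0.0066466   0.27663501] 0.2635058963603958 0.8008749791766853
```

Call:
arm_command(
  linear=[
    [0,-0.002,0],
    [0,-0.002,0],
    [0,0,-0.01],
    [0,0.003,-0.04],
    [0,0.003,-0.08],
    [0,0.0,-0.12],
    [0,-0.03,-0.15],
    [0,-0.08,-0.15],
    [0,-0.12,-0.15],
    [0,-0.12,-0.15],
  ],
  dr=[
    [0,0,0],
    [0,0,0],
    [0,0,0],
    [0,0,0],
    [0,0,0],
    [0,0,0],
    [0,0,0],
    [0,0,0],
    [0,0,0],
    [0,0,0],
  ],
  jaw=[0.28,0.28,0.28,0.28,0.28,0.28,0.28,0.28,0.28,0.28],
)

```text
time_s: 5.2
eef_pos: [0.4436, -0.1562, 0.4836]
orientation: [2.17, 2.27, 0.0]
ft_force: [1.1, -0.3, -0.2]
finger_gap: 0.0253
grip_force: 0.0
```

```bash
python3 - <<'E'
from h import *
print(arm.sense()['joints'])
g=grab('side','side2.png');s=grab('scene','scene2.png');L=(cloud(g)-C)@RC
cv2.imwrite('pics/two2.png',np.hstack([g['frame'][:,150:550],s['frame'][:,200:600]])[:,:,::-1])
# goal: hover between gravers for a wrist look
tip=np.array([.744,.228,.011]);end=np.array([.6235,.200,.011])
for tip,end in((tip,end),(np.array([.619,.2035,.011]),np.array([.507,.2555,.011]))):
    d=(tip-end)/np.linalg.norm(tip-end);gp=end+d*.028;n=np.array([-d[1],d[0],0])
    print(d,np.degrees(np.arctan2(d[1],d[0])),gp)
    for sg in(1,-1): plan([(np.r_[gp[:2],.15],frame(d*.5+np.array([0,0,-.866]),sg*n))])
E
```

```text
[-3.88071526e-01 -1.95538495e-01  2.00725428e+00 -2.57797953e-04
  1.32882288e+00 -4.33299963e-01]
[0.97404949 0.22633515 0.        ] 13.081402214054297 [0.65077339 0.20633738 0.011     ]
[0.3479, 0.1907, 0.2817] [-0.1456, -0.1208, -0.5439] tcp [0.622 0.2   0.202]
[0.3479, 0.1907, 0.2817] [-0.115, 0.1386, 0.4311] tcp [0.622 0.2   0.202]
[ 0.90700897 -0.42111131  0.        ] -24.904768808095195 [0.53239625 0.24370888 0.011     ]
[0.4099, 0.077, 0.2815] [-0.0905, -0.1493, -0.3389] tcp [0.505 0.256 0.202]
[0.4099, 0.077, 0.2815] [-0.1698, 0.103, 0.6355] tcp [0.505 0.256 0.202]
```

View pics/two2.png

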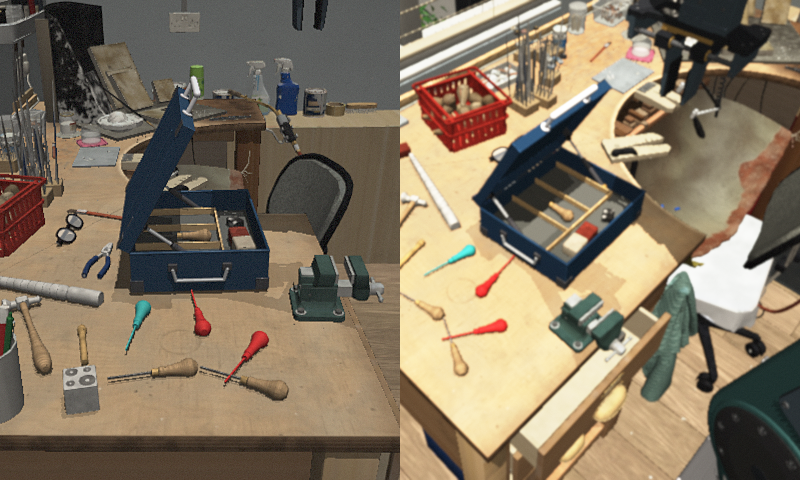

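The picture shows the lid standing on its struts past mid-travel, with three lanes visible and the kept graver in the middle one. The gravers on the bench have not moved. Next I go to the far graver, keeping clear of the lid.

```bash
cat >> h.py <<'E'
T=np.radians(25)
def hand(d): # tilted hand, leaning toward blade direction d, camera side to the rear
    d=np.array([d[0],d[1],0.])/np.hypot(d[0],d[1]);n=np.array([-d[1],d[0],0])
    return frame(d*np.sin(T)+np.array([0,0,-np.cos(T)]),n)
G1=(np.array([.744,.228,0]),np.array([.6235,.200,0]))
G2=(np.array([.619,.2035,0]),np.array([.507,.2555,0]))
def gr(G):
    d=(G[0]-G[1])/np.linalg.norm(G[0]-G[1]);return d,G[1]+d*.033
E
python3 - <<'E'
from h import *
d,p=gr(G1);R=hand(d)
plan([(np.array([.5,.1,.40]),R),(p+[0,0,.12],R)],.0783)
g=grab('side')
L=(cloud(g)-C)@RC
for y0 in(.126,-.126):
    m=(abs(L[...,1]-y0)<.009)&(L[...,2]>.085)&(L[...,2]<.3)&(L[...,0]>-.115)
    p=L[m];print(y0,len(p))
    for z in np.arange(.09,.29,.02):
        q=p[abs(p[:,2]-z)<.01]
        if len(q):print(z.round(2),len(q),q[:,0].min().round(3),np.median(q[:,0]).round(3),q[:,0].max().round(3))
E
```

```text
[0.2478, 0.0326, 0.0125] [-0.1214, -0.1006, -0.5483] tcp [0.468 0.093 0.471]
[0.3482, 0.1926, 0.2927] [-0.1214, -0.1006, -0.5483] tcp [0.623 0.2   0.191]
0.126 688
0.09 98 0.033 0.051 0.136
0.11 131 0.055 0.084 0.13
0.13 66 0.082 0.097 0.118
0.15 57 0.076 0.097 0.107
0.17 46 0.066 0.088 0.097
0.19 48 0.055 0.076 0.086
0.21 45 0.042 0.066 0.075
0.23 49 0.038 0.056 0.065
0.25 49 0.021 0.045 0.053
0.27 42 0.011 0.036 0.042
-0.126 384
0.09 164 0.033 0.339 0.529
0.11 43 0.119 0.318 0.64
0.13 52 0.108 0.659 0.681
0.15 12 0.097 0.102 0.664
0.17 17 0.086 0.093 0.662
0.19 10 0.076 0.079 0.084
0.21 11 0.066 0.07 0.074
0.23 22 0.055 0.351 0.652
0.25 11 0.043 0.047 0.053
0.27 12 0.034 0.037 0.041
```

Call:
arm_command(
  linear=[
    [0.248,0.033,0.012],
    [0.248,0.033,0.012],
    [0.248,0.033,0.012],
    [0.248,0.033,0.012],
    [0.248,0.033,0.012],
    [0.248,0.033,0.012],
    [0.348,0.193,0.2],
    [0.348,0.193,0.25],
    [0.348,0.193,0.293],
    [0.348,0.193,0.293],
  ],
  dr=[
    [-0.1214,-0.1006,-0.5483],
    [-0.1214,-0.1006,-0.5483],
    [-0.1214,-0.1006,-0.5483],
    [-0.1214,-0.1006,-0.5483],
    [-0.1214,-0.1006,-0.5483],
    [-0.1214,-0.1006,-0.5483],
    [-0.1214,-0.1006,-0.5483],
    [-0.1214,-0.1006,-0.5483],
    [-0.1214,-0.1006,-0.5483],
    [-0.1214,-0.1006,-0.5483],
  ],
  jaw=[0.55,0.55,0.55,0.55,0.55,0.55,0.55,0.55,0.55,0.55],
)

```text
time_s: 6.35
eef_pos: [0.5659, 0.161, 0.3079]
orientation: [0.079, 2.762, 0.062]
ft_force: [1.0, 0.6, -0.2]
finger_gap: 0.05
grip_force: 0.0
```

```bash
python3 - <<'E'
from h import *
d,p=gr(G1);R=hand(d)
plan([(p+[0,0,.12],R),(p+[0,0,.0095],R)],.0783)
E
```

```text
[-0.0079, 0.0353, 0.1311] [-0.019, -0.0164, -0.0872] tcp [0.623 0.2   0.191]
[0.0327, 0.0294, 0.2337] [-0.019, -0.0164, -0.0872] tcp [0.623 0.2   0.08 ]
```

Call:
arm_command(
  linear=[
    [-0.008,0.035,0.131],
    [-0.008,0.035,0.131],
    [-0.008,0.035,0.131],
    [-0.008,0.035,0.131],
    [-0.008,0.035,0.131],
    [-0.008,0.035,0.131],
    [-0.008,0.035,0.131],
    [-0.008,0.035,0.131],
    [-0.008,0.035,0.131],
    [-0.008,0.035,0.131],
  ],
  dr=[
    [-0.019,-0.0164,-0.0872],
    [-0.019,-0.0164,-0.0872],
    [-0.019,-0.0164,-0.0872],
    [-0.019,-0.0164,-0.0872],
    [-0.019,-0.0164,-0.0872],
    [-0.019,-0.0164,-0.0872],
    [-0.019,-0.0164,-0.0872],
    [-0.019,-0.0164,-0.0872],
    [-0.019,-0.0164,-0.0872],
    [-0.019,-0.0164,-0.0872],
  ],
  jaw=[0.55,0.55,0.55,0.55,0.55,0.55,0.55,0.55,0.55,0.55],
)

```text
time_s: 7.35
eef_pos: [0.6221, 0.1977, 0.1934]
orientation: [-0.299, 2.691, 0.068]
ft_force: [0.3, -0.4, -0.4]
finger_gap: 0.0501
grip_force: 0.0
```

```bash
python3 - <<'E'
from h import *
d,p=gr(G1);R=hand(d)
plan([(p+[0,0,.12],R),(p+[0,0,.0095],R)],.0783)
grab('wrist','w1.png')
E
```

```text
[-0.0006, 0.002, 0.003] [-0.0005, -0.0002, -0.0022] tcp [0.623 0.2   0.191]
[0.046, 0.0018, 0.1031] [-0.0005, -0.0002, -0.0022] tcp [0.623 0.2   0.08 ]
```

View pics/w1.png

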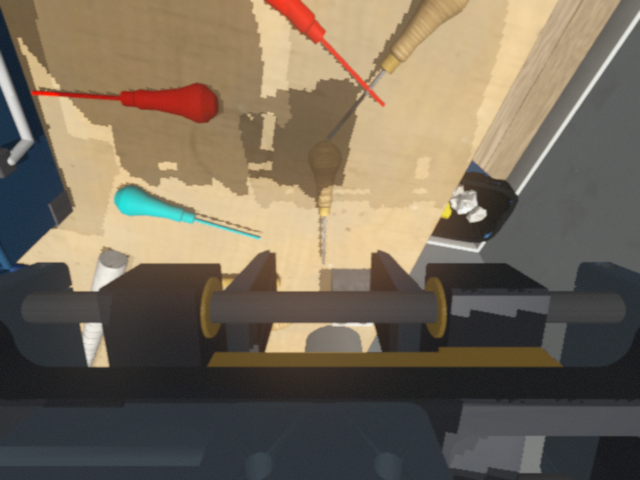

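The wrist view shows the graver at (324,150–260), lined up midway between the fingers (centre u≈323). The red blade crosses over the other graver's blade at (370,90). Descending.

Call:
arm_command(
  linear=[
    [0.007,0.001,0.015],
    [0.016,0.001,0.035],
    [0.025,0.001,0.055],
    [0.034,0.001,0.075],
    [0.041,0.001,0.092],
    [0.046,0.001,0.102],
    [0.046,0.001,0.102],
    [0.046,0.001,0.102],
    [0.046,0.001,0.102],
    [0.046,0.001,0.102],
  ],
  dr=[
    [0,0,-0.001],
    [0,0,-0.001],
    [0,0,-0.001],
    [0,0,-0.001],
    [0,0,-0.001],
    [0,0,-0.001],
    [0,0,-0.001],
    [0,0,-0.001],
    [0,0,-0.001],
    [0,0,-0.001],
  ],
  jaw=[0.55,0.55,0.55,0.55,0.55,0.55,0.55,0.55,0.55,0.55],
)

```text
time_s: 8.4
eef_pos: [0.6443, 0.2093, 0.1165]
orientation: [-0.308, 2.767, 0.039]
ft_force: [0.1, -0.0, 0.1]
finger_gap: 0.0501
grip_force: 0.0
```

```bash
python3 - <<'E'
from h import *
d,p=gr(G1);R=hand(d)
plan([(p+[0,0,.0095],R),(p+[0,0,.11],R)],.0783)
E
```

```text
[0.0337, -0.0041, 0.0259] [-0.0046, -0.0248, -0.0012] tcp [0.623 0.2   0.08 ]
[-0.0016, -0.0053, -0.0682] [-0.0046, -0.0248, -0.0012] tcp [0.623 0.2   0.181]
```

```bash
python3 - <<'E'
from h import *
s=arm.sense();print(s['joints'].round(3),s['qd'].round(3),s['eef_pos'])
E
```

```text
[ 0.29   0.517  1.963 -0.119  0.306 -1.396] [-0.002  0.002 -0.001  0.     0.     0.001] [0.64429686 0.20930972 0.11650342]
```

Joint 5 is at its lower limit (0.31), so a 25° tilt isn't available this low and close in. I'll fit the arm's planar kinematics from the logged states to find the tilt I can use.

```bash
cat > fk.py <<'E'
import numpy as np
from scipy.optimize import least_squares
D=[([-1.143,.379,1.7345,0,1.028],(.311,-.627,.292)),([-.3595,.1031,2.1544,0,.8838],(.4739,-.15324,.26063)),([-.38807,-.19554,2.00725,0,1.32882],(.4436,-.1562,.4836)),([.29,.517,1.963,-.119,.306],(.6443,.2093,.1165))]
def fk(p,q):
    a,h,L1,L2,ph,E=p
    s=q[1]+q[2]
    r=a+L1*np.sin(q[1])+L2*np.sin(s+ph)+E*np.sin(s+q[4]); z=h+L1*np.cos(q[1])+L2*np.cos(s+ph)+E*np.cos(s+q[4]);return r,z
def res(p): 
    o=[]
    for q,x in D:
        r,z=fk(p,q);o+=[r-np.hypot(x[0],x[1]),z-x[2]]
    return o
f=least_squares(res,[.0,.4,.5,.5,0.,.2]);P=f.x
if __name__=='__main__':
    print(P.round(4),np.round(f.fun,4))
    from h import ch
    for nm,r0,z0,pts in(('G1',0,0,[(.656,.2075,.0095)]),('G2',0,0,[(.537,.2416,.0095)]),('L',0,0,[ch(4,78,46)]),('R',0,0,[ch(4,-78,46)])):
        for t in range(0,31,3):
            T=np.radians(t);x=pts[0];r=np.hypot(x[0],x[1])-.0783*np.sin(T);z=x[2]+.0783*np.cos(T)
            def e(v): rr,zz=fk(P,[0,v[0],v[1],0,np.pi-T-v[0]-v[1]]);return rr-r,zz-z
            s=least_squares(e,[.4,2.]);print(nm,t,s.x.round(3),'q5',(np.pi-T-s.x.sum()).round(3),s.cost.round(6))
E
python3 fk.py
```

```text
[6.000e-04 3.185e-01 5.503e-01 6.050e-01 6.800e-02 1.908e-01] [ 0.  0. -0. -0. -0. -0. -0.  0.]
G1 0 [0.631 1.8  ] q5 0.711 0.0
G1 3 [0.616 1.83 ] q5 0.644 0.0
G1 6 [0.602 1.859] q5 0.576 0.0
G1 9 [0.589 1.889] q5 0.507 0.0
G1 12 [0.578 1.917] q5 0.437 0.0
G1 15 [0.569 1.945] q5 0.366 0.0
G1 18 [0.562 1.972] q5 0.294 0.0
G1 21 [0.556 1.998] q5 0.221 0.0
G1 24 [0.553 2.023] q5 0.147 0.0
G1 27 [0.552 2.047] q5 0.072 0.0
G1 30 [0.553 2.069] q5 -0.004 0.0
G2 0 [0.521 2.006] q5 0.614 0.0
G2 3 [0.507 2.034] q5 0.548 0.0
G2 6 [0.494 2.062] q5 0.48 0.0
G2 9 [0.483 2.09 ] q5 0.412 0.0
G2 12 [0.473 2.116] q5 0.342 0.0
G2 15 [0.466 2.143] q5 0.271 0.0
G2 18 [0.461 2.168] q5 0.199 0.0
G2 21 [0.457 2.192] q5 0.125 0.0
G2 24 [0.457 2.216] q5 0.05 0.0
G2 27 [0.459 2.238] q5 -0.027 0.0
G2 30 [0.463 2.26 ] q5 -0.105 0.0
L 0 [0.506 1.927] q5 0.709 0.0
L 3 [0.489 1.956] q5 0.644 0.0
L 6 [0.475 1.984] q5 0.578 0.0
L 9 [0.461 2.013] q5 0.51 0.0
L 12 [0.45 2.04] q5 0.442 0.0
L 15 [0.44  2.068] q5 0.373 0.0
L 18 [0.431 2.094] q5 0.302 0.0
L 21 [0.425 2.12 ] q5 0.23 0.0
L 24 [0.421 2.145] q5 0.156 0.0
L 27 [0.42  2.169] q5 0.082 0.0
L 30 [0.421 2.192] q5 0.006 0.0
R 0 [0.555 1.841] q5 0.746 0.0
R 3 [0.538 1.87 ] q5 0.68 0.0
R 6 [0.523 1.9  ] q5 0.614 0.0
R 9 [0.51  1.929] q5 0.546 0.0
R 12 [0.498 1.957] q5 0.477 0.0
R 15 [0.487 1.985] q5 0.408 0.0
R 18 [0.478 2.012] q5 0.337 0.0
R 21 [0.472 2.039] q5 0.265 0.0
R 24 [0.467 2.064] q5 0.192 0.0
R 27 [0.464 2.089] q5 0.117 0.0
R 30 [0.464 2.112] q5 0.042 0.0
```

The model fits exactly, and a 16° tilt is reachable everywhere. It still clears the lid by about 25 mm if I grasp a little rearward and lay each graver 8 mm rearward of lane centre.

```bash
sed -i 's/^T=np.radians(25)/T=np.radians(16)/; s/+d\*.033/+d*.026/' h.py; python3 - <<'E'
from h import *
d,p=gr(G1);R=hand(d)
plan([(p+[0,0,.055],R),(p+[0,0,.0075],R)],.0783)
E
```

```text
[0.012, -0.0047, -0.0191] [-0.0045, 0.0252, -0.0015] tcp [0.628 0.201 0.13 ]
[0.0286, -0.0041, 0.0254] [-0.0045, 0.0252, -0.0015] tcp [0.628 0.201 0.083]
```

Call:
arm_command(
  linear=[
    [0.012,-0.005,-0.019],
    [0.012,-0.005,-0.019],
    [0.012,-0.005,-0.019],
    [0.012,-0.005,-0.019],
    [0.012,-0.005,-0.019],
    [0.012,-0.005,-0.019],
    [0.012,-0.005,-0.019],
    [0.012,-0.005,-0.019],
    [0.012,-0.005,-0.019],
    [0.012,-0.005,-0.019],
  ],
  dr=[
    [-0.0045,0.025,-0.0015],
    [-0.0045,0.025,-0.0015],
    [-0.0045,0.025,-0.0015],
    [-0.0045,0.025,-0.0015],
    [-0.0045,0.025,-0.0015],
    [-0.0045,0.025,-0.0015],
    [-0.0045,0.025,-0.0015],
    [-0.0045,0.025,-0.0015],
    [-0.0045,0.025,-0.0015],
    [-0.0045,0.025,-0.0015],
  ],
  jaw=[0.55,0.55,0.55,0.55,0.55,0.55,0.55,0.55,0.55,0.55],
)

```text
time_s: 9.4
eef_pos: [0.6278, 0.2007, 0.1295]
orientation: [-0.326, 2.845, 0.046]
ft_force: [0.0, -0.2, 0.3]
finger_gap: 0.0501
grip_force: 0.0
```

```bash
python3 - <<'E'
from h import *
d,p=gr(G1);R=hand(d)
plan([(p+[0,0,.055],R),(p+[0,0,.0075],R)],.0783)
print(arm.sense()['joints'].round(3))
E
```

```text
[-0.0003, 0.0003, -0.0008] [0.0, -0.0, -0.0] tcp [0.628 0.201 0.13 ]
[0.0128, 0.0003, 0.0449] [0.0, -0.0, -0.0] tcp [0.628 0.201 0.083]
[ 0.278  0.483  1.973 -0.034  0.408 -1.491]
```

Accurate. Descend, close, and lift.

Call:
arm_command(
  linear=[
    [0.003,0,0.01],
    [0.0065,0,0.023],
    [0.01,0,0.036],
    [0.013,0,0.0455],
    [0.013,0,0.0455],
    [0.013,0,0.0455],
    [0.013,0,0.0455],
    [0.013,0,0.0455],
    [0.013,0,0.0455],
    [0.013,0,0.0455],
  ],
  dr=[
    [0,0,0],
    [0,0,0],
    [0,0,0],
    [0,0,0],
    [0,0,0],
    [0,0,0],
    [0,0,0],
    [0,0,0],
    [0,0,0],
    [0,0,0],
  ],
  jaw=[0.55,0.55,0.55,0.55,0.55,0.55,0.2,0.2,0.2,0.2],
)

```text
time_s: 10.4
eef_pos: [0.6278, 0.2007, 0.0823]
orientation: [-0.326, 2.845, 0.046]
ft_force: [-0.8, 0.4, 0.2]
finger_gap: 0.0261
grip_force: 30.0
```

Call:
arm_command(
  linear=[
    [0,0,0],
    [0,0,0],
    [-0.003,0,-0.01],
    [-0.0083,0,-0.029],
    [-0.0138,0,-0.048],
    [-0.02,0,-0.07],
    [-0.02,0,-0.07],
    [-0.02,0,-0.07],
    [-0.02,0,-0.07],
    [-0.02,0,-0.07],
  ],
  dr=[
    [0,0,0],
    [0,0,0],
    [0,0,0],
    [0,0,0],
    [0,0,0],
    [0,0,0],
    [0,0,0],
    [0,0,0],
    [0,0,0],
    [0,0,0],
  ],
  jaw=[0.1,0.1,0.1,0.1,0.1,0.1,0.1,0.1,0.1,0.1],
)

```text
time_s: 11.4
eef_pos: [0.6273, 0.2005, 0.154]
orientation: [-0.326, 2.847, 0.046]
ft_force: [0.0, 0.0, -0.3]
finger_gap: 0.0261
grip_force: 30.0
```

```bash
python3 - <<'E'
from h import *
R=hand(RC[:,0])
s=arm.sense();p=s['eef_pos'];Rn=Rot.from_rotvec(s['orientation']).as_matrix();tip=p+Rn[:,2]*.0783
print(p,tip,s['finger_gap'])
g=grab('side');P=cloud(g)
# held graver seen in tool frame
q=(P-p)@Rn; m=(abs(q[...,1])<.03)&(q[...,2]>.03)&(q[...,2]<.13)&(P[...,2]>.04)
w=P[m]; d,_=gr(G1); a=(w-tip)@d
for lo in np.arange(-.04,.12,.01):
    k=w[(a>lo)&(a<lo+.01)]
    if len(k): print(lo.round(2),len(k),(k.mean(0)-tip).round(4))
plan([(np.array([.45,.08,.36]),R),(ch(-90,78,220),R)],.0783)
E
```

```text
[0.62727086 0.20050487 0.15397115] [0.64816991 0.20535883 0.07866804] 0.02610999196095023
-0.03 83 [-0.0281  0.0196  0.0307]
-0.02 210 [-0.02    0.0207  0.0223]
-0.01 267 [-0.0089  0.0173  0.027 ]
0.0 459 [0.0034 0.0073 0.028 ]
0.01 205 [0.0125 0.0061 0.0123]
0.02 78 [0.0234 0.0107 0.005 ]
0.03 59 [0.0334 0.012  0.0044]
0.04 23 [0.0432 0.0123 0.003 ]
0.05 23 [0.0531 0.0141 0.0027]
0.06 25 [0.0631 0.0162 0.0026]
0.07 23 [0.0731 0.0183 0.0026]
0.08 23 [0.0824 0.0207 0.0026]
0.09 25 [0.0921 0.0229 0.0025]
[0.1357, -0.0734, -0.3311] [0.0159, -0.0005, 0.0557] tcp [0.428 0.079 0.435]
[0.1296, -0.2364, -0.1838] [0.0159, -0.0005, 0.0557] tcp [ 0.51  -0.069  0.295]
```

Graver held level, with the blade reaching 97 mm ahead as expected. Moving to the entry point of the left lane.

```bash
python3 - <<'E'
from h import *
R=hand(RC[:,0])
plan([(np.array([.5,.1,.25]),R),(ch(-96,78,204),R)],.0783)
E
```

```text
[0.1146, -0.0652, -0.2107] [0.0159, -0.0005, 0.0557] tcp [0.478 0.099 0.325]
[0.1397, -0.2353, -0.17] [0.0159, -0.0005, 0.0557] tcp [ 0.504 -0.07   0.279]
```

Call:
arm_command(
  linear=[
    [0.023,-0.013,-0.042],
    [0.046,-0.026,-0.084],
    [0.069,-0.039,-0.126],
    [0.092,-0.052,-0.168],
    [0.115,-0.065,-0.21],
    [0.123,-0.115,-0.197],
    [0.13,-0.165,-0.185],
    [0.137,-0.21,-0.175],
    [0.14,-0.235,-0.17],
    [0.14,-0.235,-0.17],
  ],
  dr=[
    [0.003,0,0.011],
    [0.006,0,0.022],
    [0.009,0,0.033],
    [0.012,0,0.044],
    [0.016,-0.0005,0.0557],
    [0.016,-0.0005,0.0557],
    [0.016,-0.0005,0.0557],
    [0.016,-0.0005,0.0557],
    [0.016,-0.0005,0.0557],
    [0.016,-0.0005,0.0557],
  ],
  jaw=[0.1,0.1,0.1,0.1,0.1,0.1,0.1,0.1,0.1,0.1],
)

```text
time_s: 12.45
eef_pos: [0.5041, -0.0719, 0.2786]
orientation: [-0.061, 2.862, 0.009]
ft_force: [-0.6, 0.3, 0.0]
finger_gap: 0.0261
grip_force: 30.0
```

```bash
python3 - <<'E'
from h import *
R=hand(RC[:,0])
print(arm.sense()['joints'].round(3))
plan([(ch(-96,78,204),R),(ch(-26,78,70),R),(ch(-11,78,43.5),R)],.0783)
# check tray floor / dividers with side depth
g=grab('scene');L=(cloud(g)-C)@RC*1000
for x0 in(-30,0,30):
    m=(abs(L[...,0]-x0)<6)&(L[...,2]<75)&(L[...,2]>20)
    for y in range(-110,120,10):
        k=L[m&(abs(L[...,1]-y)<5)]
        if len(k): print((x0,y,int(np.median(k[:,2]))),end=' ')
m=(L[...,2]>105)&(L[...,0]<-5)&(L[...,0]>-35)&(abs(L[...,1])<70)&(L[...,2]>295);print('bar',L[m].mean(0),m.sum())
E
```

```text
[-0.214  0.017  2.223  0.119  0.635 -1.913]
[-0.0005, 0.0023, -0.0006] [-0.0002, -0.0001, -0.0011] tcp [ 0.504 -0.07   0.279]
[-0.0309, 0.0025, 0.1475] [-0.0002, -0.0001, -0.0011] tcp [ 0.574 -0.066  0.145]
[-0.038, 0.0025, 0.1771] [-0.0002, -0.0001, -0.0011] tcp [ 0.589 -0.066  0.119]
(-30, -110, 35) (-30, -100, 34) (-30, -90, 35) (-30, -80, 34) (-30, -70, 34) (-30, -60, 35) (-30, -40, 41) (-30, -30, 35) (-30, -20, 36) (-30, -10, 35) (-30, 0, 44) (-30, 10, 37) (-30, 20, 36) (-30, 40, 41) (-30, 50, 35) (-30, 60, 36) (-30, 70, 35) (-30, 80, 35) (-30, 90, 35) (-30, 100, 35) (0, -60, 35) (0, -50, 38) (0, -40, 40) (0, -30, 35) (0, -20, 37) (0, 0, 53) (0, 10, 38) (0, 20, 36) (0, 30, 38) (0, 40, 40) (0, 50, 35) (0, 60, 35) (0, 70, 35) (0, 80, 35) (0, 90, 35) (0, 100, 36) (30, -70, 34) (30, -60, 35) (30, -50, 39) (30, -40, 40) (30, -30, 35) (30, -20, 36) (30, 0, 45) (30, 10, 36) (30, 20, 36) (30, 30, 38) (30, 40, 41) (30, 50, 35) (30, 60, 35) (30, 70, 35) (30, 80, 35) (30, 90, 35) (30, 100, 35) bar [ -5.74644147   4.39866112 320.00848746] 73
```

Call:
arm_command(
  linear=[
    [-0.004,0.001,0.02],
    [-0.01,0.002,0.05],
    [-0.016,0.002,0.08],
    [-0.023,0.002,0.11],
    [-0.028,0.002,0.135],
    [-0.032,0.002,0.153],
    [-0.035,0.002,0.165],
    [-0.037,0.002,0.172],
    [-0.0375,0.002,0.175],
    [-0.0375,0.002,0.175],
  ],
  dr=[
    [0,0,0],
    [0,0,0],
    [0,0,0],
    [0,0,0],
    [0,0,0],
    [0,0,0],
    [0,0,0],
    [0,0,0],
    [0,0,0],
    [0,0,0],
  ],
  jaw=[0.1,0.1,0.1,0.1,0.1,0.1,0.1,0.1,0.1,0.1],
)

```text
time_s: 13.5
eef_pos: [0.5886, -0.0632, 0.1223]
orientation: [-0.066, 2.86, 0.009]
ft_force: [-1.2, -0.4, -0.2]
finger_gap: 0.0261
grip_force: 30.0
```

```bash
python3 - <<'E'
from h import *
R=hand(RC[:,0])
s=arm.sense();print(s['joints'].round(3),s['ft_force'].round(1))
plan([(ch(-11,78,43.5),R),(ch(-11,78,43.0),R),(ch(-94,78,204),R)],.0783)
g=grab('side');grab('scene','s3.png');cv2.imwrite('pics/place1.png',cv2.resize(g['frame'][140:340,230:480],None,fx=2.4,fy=2.4)[:,:,::-1])
E
```

```text
[-0.165  0.417  2.106  0.172  0.348 -1.936] [-1.2 -0.4 -0.2]
[0.0005, -0.0025, 0.0036] [0.0, 0.0005, 0.0001] tcp [ 0.589 -0.066  0.119]
[0.0006, -0.0025, 0.004] [0.0, 0.0005, 0.0001] tcp [ 0.589 -0.066  0.118]
[0.0357, -0.0025, -0.1737] [0.0, 0.0005, 0.0001] tcp [ 0.506 -0.07   0.279]
```

View pics/place1.png

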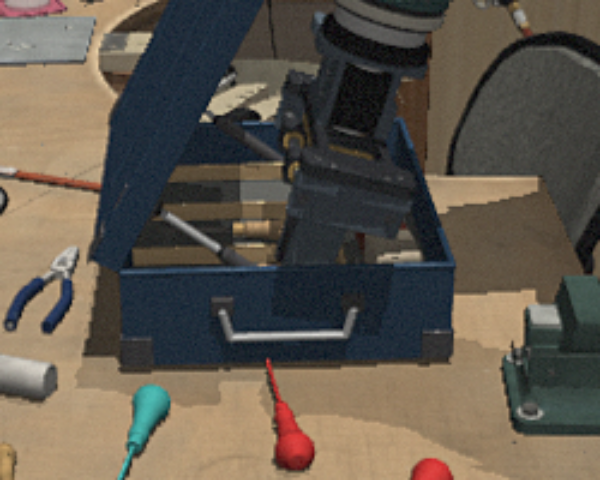

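The picture shows the hand inside the left lane with clear space to the lid (about px x 250–290) and to the strut. Setting down.

Call:
arm_command(
  linear=[
    [0,-0.001,0.001],
    [0,-0.0025,0.002],
    [0,-0.0025,0.0025],
    [0,-0.0025,0.003],
    [0,-0.0025,0.0035],
    [0,-0.0025,0.004],
    [0,-0.0025,0.004],
    [0,-0.0025,0.004],
    [0,-0.0025,0.004],
    [0,-0.0025,0.004],
  ],
  dr=[
    [0,0,0],
    [0,0,0],
    [0,0,0],
    [0,0,0],
    [0,0,0],
    [0,0,0],
    [0,0,0],
    [0,0,0],
    [0,0,0],
    [0,0,0],
  ],
  jaw=[0.1,0.1,0.1,0.1,0.1,0.1,0.1,0.1,0.1,0.1],
)

```text
time_s: 14.6
eef_pos: [0.5898, -0.0659, 0.1183]
orientation: [-0.066, 2.86, 0.009]
ft_force: [-2.7, -0.1, 5.7]
finger_gap: 0.0262
grip_force: 30.0
```

Light contact at 5.7 N. Release and retreat along the entry line.

Call:
arm_command(
  linear=[
    [0,0,0],
    [0,0,0],
    [0,0,0],
    [0,0,0],
    [0.002,0,-0.01],
    [0.006,0,-0.03],
    [0.013,0,-0.06],
    [0.021,0,-0.1],
    [0.029,0,-0.14],
    [0.037,0,-0.18],
  ],
  dr=[
    [0,0,0],
    [0,0,0],
    [0,0,0],
    [0,0,0],
    [0,0,0],
    [0,0,0],
    [0,0,0],
    [0,0,0],
    [0,0,0],
    [0,0,0],
  ],
  jaw=[0.32,0.36,0.4,0.42,0.42,0.42,0.42,0.42,0.42,0.42],
)

```text
time_s: 15.6
eef_pos: [0.5031, -0.0697, 0.2825]
orientation: [-0.066, 2.86, 0.009]
ft_force: [0.3, 0.6, -0.5]
finger_gap: 0.0385
grip_force: 0.0
```

```bash
python3 - <<'E'
from h import *
d,p=gr(G2);R=hand(d)
plan([(np.array([.47,.10,.32]),R),(p+[0,0,.08],R)],.0783)
s=arm.sense();print(s['joints'].round(3))
for n in('scene','side'):
    g=grab(n);P=cloud(g);L=(P-C)@RC*1000
    m=(L[...,2]>40)&(L[...,2]<62)&(L[...,1]>50)&(L[...,1]<110)&(L[...,0]>-45)&(L[...,0]<105)
    k=L[m]
    if len(k): print(n,len(k),k.min(0).round(),k.max(0).round(),cv2.minAreaRect(k[:,:2].astype(np.float32)))
    hsv=cv2.cvtColor(g['frame'],cv2.COLOR_RGB2HSV)
    np.savez(n+'4.npz',**g)
g=dict(np.load('side4.npz'));cv2.imwrite('pics/b4.png',cv2.resize(g['frame'][310:430,230:450],None,fx=3,fy=3)[:,:,::-1])
E
```

```text
[0.0114, 0.1811, -0.1206] [0.0423, 0.0004, 0.1471] tcp [0.45  0.109 0.395]
[0.0133, 0.3227, 0.1286] [0.0423, 0.0004, 0.1471] tcp [0.511 0.254 0.155]
[-0.21   0.008  2.224  0.117  0.641 -1.912]
scene 311 [-45.  51.  40.] [ 98. 108.  59.] ((25.008922576904297, 83.91004943847656), (143.4493408203125, 56.342044830322266), 3.8685619831085205)
side 49 [-45.  50.  40.] [-2. 90. 59.] ((-28.67283058166504, 72.33875274658203), (49.369930267333984, 23.390193939208984), 29.337203979492188)
```

Call:
arm_command(
  linear=[
    [0.003,0.045,-0.03],
    [0.006,0.09,-0.06],
    [0.009,0.135,-0.09],
    [0.011,0.181,-0.12],
    [0.012,0.205,-0.08],
    [0.012,0.235,-0.035],
    [0.013,0.265,0.01],
    [0.013,0.295,0.05],
    [0.013,0.323,0.09],
    [0.0133,0.3227,0.1286],
  ],
  dr=[
    [0.01,0,0.036],
    [0.02,0,0.073],
    [0.03,0,0.11],
    [0.0423,0.0004,0.1471],
    [0.0423,0.0004,0.1471],
    [0.0423,0.0004,0.1471],
    [0.0423,0.0004,0.1471],
    [0.0423,0.0004,0.1471],
    [0.0423,0.0004,0.1471],
    [0.0423,0.0004,0.1471],
  ],
  jaw=[0.5,0.5,0.5,0.5,0.5,0.5,0.5,0.5,0.5,0.5],
)

```text
time_s: 16.7
eef_pos: [0.5078, 0.2498, 0.1711]
orientation: [0.616, 2.799, -0.084]
ft_force: [1.3, 0.5, 1.4]
finger_gap: 0.0456
grip_force: 0.0
```

```bash
python3 - <<'E'
from h import *
d,p=gr(G2);R=hand(d)
plan([(p+[0,0,.08],R),(p+[0,0,.0075],R)],.0783)
s=arm.sense();print(s['joints'].round(3))
a=dict(np.load('side0.npz'));b=dict(np.load('side4.npz'))
for y,x in((slice(355,400),slice(345,445)),(slice(325,390),slice(370,425))):
    print(np.abs(a['frame'][y,x].astype(int)-b['frame'][y,x]).mean(),np.abs(a['depth'][y,x]-b['depth'][y,x]).mean())
P=cloud(b);hsv=cv2.cvtColor(b['frame'],cv2.COLOR_RGB2HSV)
red=((hsv[...,0]<8)|(hsv[...,0]>172))&(hsv[...,1]>150)&(P[...,2]<.04)&(P[...,1]>.12)&(P[...,0]<.6)
k=P[red];t=(k-p)@d;n=(k-p)@np.array([-d[1],d[0],0])
print('red in grasp frame: along',t.min().round(3),t.max().round(3),'across',n.min().round(3),n.max().round(3))
for lo in np.arange(-.02,.08,.01):
    i=(t>lo)&(t<lo+.01)
    if i.any():print(lo.round(2),n[i].min().round(3),n[i].max().round(3),k[i][:,2].max().round(3))
g=grab('wrist','w5.png')
E
```

```text
[0.0031, 0.0048, 0.0156] [0.0008, 0.0003, 0.0004] tcp [0.511 0.254 0.155]
[0.0232, 0.0046, 0.0853] [0.0008, 0.0003, 0.0004] tcp [0.511 0.254 0.083]
[ 0.49   0.321  2.116 -0.418  0.572 -0.31 ]
7.027333333333333 0.008342334
6.559440559440559 0.0089266645
red in grasp frame: along 0.034 0.058 across -0.118 0.016
0.03 -0.099 -0.078 0.02
0.04 -0.118 -0.039 0.025
0.05 -0.098 0.016 0.022
```

View pics/w5.png

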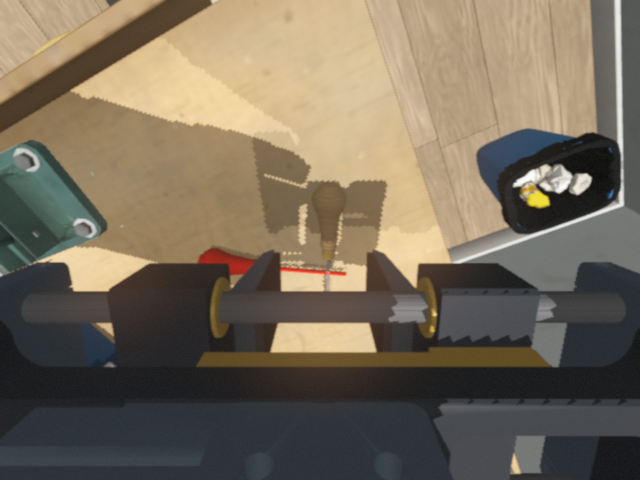

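The wrist view shows the graver at (329,185–290), with the red blade lying over its blade at (329,268). That crossing is about 37 mm ahead of the finger pads, so the grasp is clear. Lowering and gripping.

Call:
arm_command(
  linear=[
    [0.003,0.0045,0.015],
    [0.008,0.0045,0.033],
    [0.013,0.0045,0.05],
    [0.018,0.0045,0.067],
    [0.022,0.0045,0.08],
    [0.0232,0.0046,0.0853],
    [0.0232,0.0046,0.0853],
    [0.0232,0.0046,0.0853],
    [0.0232,0.0046,0.0853],
    [0.0232,0.0046,0.0853],
  ],
  dr=[
    [0.0008,0,0],
    [0.0008,0,0],
    [0.0008,0,0],
    [0.0008,0,0],
    [0.0008,0,0],
    [0.0008,0,0],
    [0.0008,0,0],
    [0.0008,0,0],
    [0.0008,0,0],
    [0.0008,0,0],
  ],
  jaw=[0.5,0.5,0.5,0.5,0.5,0.5,0.5,0.5,0.5,0.5],
)

```text
time_s: 17.75
eef_pos: [0.5109, 0.2513, 0.0843]
orientation: [0.619, 2.8, -0.089]
ft_force: [0.4, 0.7, -0.4]
finger_gap: 0.0454
grip_force: 0.0
```

```bash
python3 - <<'E'
from h import *
import h
d,p=gr(G2);R=hand(d)
plan([(p+[0,0,.0075],R)],.0783)
h.T=np.radians(11.5);R2=hand(d)
plan([(p+[0,0,.0078],R2),(p-d*.07+[0,0,.0078],R2)],.0783)
print(arm.sense()['joints'].round(3))
E
```

```text
[0.0013, 0.0022, 0.0012] [-0.0005, 0.0002, -0.0001] tcp [0.511 0.254 0.083]
[-0.005, 0.0022, 0.0012] [-0.0005, 0.0252, -0.0001] tcp [0.516 0.251 0.085]
[0.0623, 0.0022, -0.0182] [-0.0005, 0.0252, -0.0001] tcp [0.453 0.281 0.085]
[ 0.49   0.489  2.105 -0.552  0.436 -0.155]
```

Call:
arm_command(
  linear=[
    [0.001,0.002,0.001],
    [0.001,0.002,0.001],
    [0.001,0.002,0.001],
    [0.001,0.002,0.001],
    [0.001,0.002,0.001],
    [0.001,0.002,0.001],
    [0.001,0.002,0.001],
    [0.001,0.002,0.001],
    [0.001,0.002,0.001],
    [0.001,0.002,0.001],
  ],
  dr=[
    [0,0,0],
    [0,0,0],
    [0,0,0],
    [0,0,0],
    [0,0,0],
    [0,0,0],
    [0,0,0],
    [0,0,0],
    [0,0,0],
    [0,0,0],
  ],
  jaw=[0.5,0.5,0.5,0.4,0.35,0.3,0.25,0.2,0.15,0.1],
)

```text
time_s: 18.75
eef_pos: [0.5108, 0.2532, 0.0824]
orientation: [0.619, 2.8, -0.09]
ft_force: [-0.8, -0.5, 1.2]
finger_gap: 0.0261
grip_force: 30.0
```

```bash
python3 - <<'E'
from h import *
import h
d,p=gr(G2);R=hand(d)
s=arm.sense();R0=Rot.from_rotvec(s['orientation']).as_matrix();p=s['eef_pos']+R0[:,2]*.0783;print(p,s['grip_force'])
h.T=np.radians(11.5);R2=hand(d)
plan([(p+[0,0,.0005],R2),(p-d*.07+[0,0,.0005],R2)],.0783)
E
```

```text
[0.53025894 0.24390836 0.0070869 ] 29.997388422489166
[-0.0063, -0.0002, -0.0002] [-0.0008, 0.025, -0.0] tcp [0.516 0.25  0.084]
[0.061, -0.0002, -0.0195] [-0.0008, 0.025, -0.0] tcp [0.453 0.28  0.084]
```

Call:
arm_command(
  linear=[
    [-0.002,0,0],
    [-0.0042,0,0],
    [-0.0063,0,0],
    [-0.0063,0,0],
    [0.004,0,-0.003],
    [0.016,0,-0.0065],
    [0.029,0,-0.0105],
    [0.042,0,-0.014],
    [0.054,0,-0.0175],
    [0.061,0,-0.0195],
  ],
  dr=[
    [0,0.008,0],
    [0,0.016,0],
    [0,0.025,0],
    [0,0.025,0],
    [0,0.025,0],
    [0,0.025,0],
    [0,0.025,0],
    [0,0.025,0],
    [0,0.025,0],
    [0,0.025,0],
  ],
  jaw=[0.1,0.1,0.1,0.1,0.1,0.1,0.1,0.1,0.1,0.1],
)

```text
time_s: 19.75
eef_pos: [0.4522, 0.281, 0.0848]
orientation: [0.634, 2.875, -0.066]
ft_force: [3.7, -1.7, 6.8]
finger_gap: 0.0256
grip_force: 30.0
```

```bash
python3 - <<'E'
from h import *
R=hand(RC[:,0])
s=arm.sense();print(s['joints'].round(3))
plan([(np.array([.45,.20,.15]),hand(gr(G2)[0])),(np.array([.45,.06,.24]),R),(ch(-96,-78,210),R)],.0783)
g=grab('side');b=dict(np.load('side4.npz'))
def redc(q):
    P=cloud(q);h=cv2.cvtColor(q['frame'],cv2.COLOR_RGB2HSV)
    m=((h[...,0]<8)|(h[...,0]>172))&(h[...,1]>150)&(P[...,2]<.04)&(P[...,1]>.12)&(P[...,0]<.6)&(P[...,0]>.4)
    return m.sum(),P[m].mean(0).round(4),P[m].min(0).round(3),P[m].max(0).round(3)
print(redc(b),redc(g))
E
```

```text
[ 0.573  0.454  2.156 -0.397  0.455 -0.212]
[-0.0384, -0.0746, -0.1354] [-0.0004, -0.0247, 0.0002] tcp [0.43  0.209 0.225]
[-0.1165, -0.2117, -0.2111] [-0.0368, -0.0243, -0.1485] tcp [0.428 0.059 0.315]
[-0.3016, -0.4347, -0.1424] [-0.0368, -0.0243, -0.1485] tcp [ 0.512 -0.225  0.285]
(np.int64(442), array([0.5457, 0.166 , 0.0143]), array([ 0.517,  0.121, -0.001]), array([0.59 , 0.236, 0.025])) (np.int64(443), array([0.5458, 0.1661, 0.0143]), array([0.518, 0.123, 0.001]), array([0.589, 0.234, 0.023]))
```

Red decoy unmoved (centroid shift 0.1 mm). Lift.

Call:
arm_command(
  linear=[
    [-0.004,0,-0.02],
    [-0.01,0,-0.05],
    [-0.02,-0.02,-0.09],
    [-0.03,-0.05,-0.12],
    [-0.0384,-0.0746,-0.1354],
    [-0.0384,-0.0746,-0.1354],
    [-0.0384,-0.0746,-0.1354],
    [-0.0384,-0.0746,-0.1354],
    [-0.0384,-0.0746,-0.1354],
    [-0.0384,-0.0746,-0.1354],
  ],
  dr=[
    [0,0,0],
    [0,-0.01,0],
    [0,-0.0247,0],
    [0,-0.0247,0],
    [0,-0.0247,0],
    [0,-0.0247,0],
    [0,-0.0247,0],
    [0,-0.0247,0],
    [0,-0.0247,0],
    [0,-0.0247,0],
  ],
  jaw=[0.1,0.1,0.1,0.1,0.1,0.1,0.1,0.1,0.1,0.1],
)

```text
time_s: 20.8
eef_pos: [0.4309, 0.2088, 0.224]
orientation: [0.618, 2.803, -0.091]
ft_force: [-0.2, -0.2, -0.4]
finger_gap: 0.026
grip_force: 30.0
```

```bash
python3 - <<'E'
from h import *
R=hand(RC[:,0]);d,_=gr(G2);n=np.array([-d[1],d[0],0])
s=arm.sense();p=s['eef_pos'];Rn=Rot.from_rotvec(s['orientation']).as_matrix();tip=p+Rn[:,2]*.0783
print(tip,Rn[:,2],s['joints'].round(3))
for v in('side','scene'):
    g=grab(v);P=cloud(g);w=(P-tip).reshape(-1,3);t=w@d;a=w@n
    m=(t>.02)&(t<.12)&(abs(a)<.03)&(abs(w[:,2])<.03)
    for lo in np.arange(.02,.11,.01):
        i=m&(t>lo)&(t<lo+.01)
        if i.sum()>3: print(v,lo.round(2),i.sum(),a[i].mean().round(4),w[i,2].mean().round(4),t[i].max().round(3))
plan([(np.array([.45,.06,.24]),R),(ch(-96,-78,215),R)],.0783)
E
```

```text
[0.45020819 0.19948516 0.14872631] [ 0.24706982 -0.11838949 -0.96173823] [ 0.49   0.096  2.267 -0.376  0.646 -0.36 ]
side 0.02 82 0.005 0.0057 0.03
side 0.03 59 0.0038 0.0054 0.04
side 0.04 25 0.0022 0.0042 0.049
side 0.05 24 0.0019 0.0047 0.06
side 0.06 21 0.002 0.0048 0.069
side 0.07 24 0.0013 0.0048 0.08
side 0.08 20 0.0018 0.0052 0.089
side 0.09 21 0.0016 0.0054 0.099
scene 0.08 6 -0.0 0.0056 0.09
scene 0.09 9 0.0007 0.0061 0.1
[-0.0832, -0.137, -0.0704] [-0.043, -0.0007, -0.147] tcp [0.428 0.059 0.315]
[-0.264, -0.3599, 0.0078] [-0.043, -0.0007, -0.147] tcp [ 0.512 -0.225  0.29 ]
```

```bash
sed -i 's/^T=np.radians(16)/T=np.radians(14.8)/' h.py; python3 - <<'E'
from h import *
R=hand(RC[:,0])
plan([(np.array([.45,.06,.24]),R),(ch(-98,-78,210),R)],.0783)
E
```

```text
[-0.0847, -0.1363, -0.0704] [-0.0415, 0.0059, -0.1475] tcp [0.43  0.059 0.316]
[-0.2624, -0.3601, 0.0121] [-0.0415, 0.0059, -0.1475] tcp [ 0.511 -0.225  0.286]
```

Call:
arm_command(
  linear=[
    [-0.021,-0.034,-0.018],
    [-0.042,-0.068,-0.035],
    [-0.063,-0.102,-0.053],
    [-0.085,-0.136,-0.07],
    [-0.115,-0.173,-0.056],
    [-0.144,-0.21,-0.042],
    [-0.174,-0.248,-0.029],
    [-0.203,-0.285,-0.015],
    [-0.233,-0.322,-0.002],
    [-0.2624,-0.36,0.012],
  ],
  dr=[
    [-0.01,0.002,-0.037],
    [-0.02,0.003,-0.074],
    [-0.031,0.005,-0.11],
    [-0.0415,0.006,-0.1475],
    [-0.0415,0.006,-0.1475],
    [-0.0415,0.006,-0.1475],
    [-0.0415,0.006,-0.1475],
    [-0.0415,0.006,-0.1475],
    [-0.0415,0.006,-0.1475],
    [-0.0415,0.006,-0.1475],
  ],
  jaw=[0.1,0.1,0.1,0.1,0.1,0.1,0.1,0.1,0.1,0.1],
)

```text
time_s: 21.9
eef_pos: [0.4984, -0.1812, 0.2905]
orientation: [-0.066, 2.882, 0.009]
ft_force: [1.8, 0.1, -0.8]
finger_gap: 0.0262
grip_force: 30.0
```

Call:
arm_command(
  linear=[
    [0,0,0],
    [0,0,0],
    [0,0,0],
    [0,0,0],
    [0,0,0],
    [0,0,0],
    [0,0,0],
    [0,0,0],
    [0,0,0],
    [0,0,0],
  ],
  dr=[
    [0,0,0],
    [0,0,0],
    [0,0,0],
    [0,0,0],
    [0,0,0],
    [0,0,0],
    [0,0,0],
    [0,0,0],
    [0,0,0],
    [0,0,0],
  ],
  jaw=[0.1,0.1,0.1,0.1,0.1,0.1,0.1,0.1,0.1,0.1],
)

```text
time_s: 22.9
eef_pos: [0.4982, -0.1789, 0.2906]
orientation: [-0.066, 2.882, 0.009]
ft_force: [0.7, -0.1, -0.7]
finger_gap: 0.0255
grip_force: 30.0
```

```bash
python3 - <<'E'
from h import *
R=hand(RC[:,0])
plan([(ch(-98,-78,210),R),(ch(-11,-78,45),R),(ch(-11,-78,42),R)],.0783)
print(arm.sense()['joints'].round(3))
g=grab('scene');L=(cloud(g)-C)@RC*1000
m=(L[...,2]>30)&(L[...,2]<65)&(abs(L[...,1])<25)&(L[...,0]>-42)&(L[...,0]<100)&(L[...,2]>42);k=L[m];print('kept',len(k),k.min(0).round(),k.max(0).round())
# placed graver, left lane
b=(L[...,2]>39.5)&(L[...,2]<65)&(abs(L[...,1]-78)<28)&(L[...,0]>-44)&(L[...,0]<105);k=L[b]
for x in range(-40,100,15):
    q=k[abs(k[:,0]-x)<7]
    if len(q):print(x,len(q),q[:,1].min().round(),q[:,1].max().round(),q[:,2].max().round())
E
```

```text
[-0.0092, -0.0472, 0.0075] [0.0001, 0.0001, -0.0001] tcp [ 0.511 -0.225  0.286]
[-0.0511, -0.0472, 0.1892] [0.0001, 0.0001, -0.0001] tcp [ 0.598 -0.221  0.121]
[-0.0503, -0.0472, 0.1921] [0.0001, 0.0001, -0.0001] tcp [ 0.598 -0.221  0.118]
[-0.431  0.044  2.166  0.182  0.709 -2.173]
kept 246 [-42.  -7.  42.] [94. 16. 61.]
-40 27 51.0 100.0 51.0
-25 86 68.0 92.0 61.0
-10 46 73.0 90.0 58.0
5 36 72.0 87.0 54.0
20 34 58.0 86.0 54.0
35 12 67.0 83.0 48.0
50 11 76.0 93.0 49.0
65 11 67.0 80.0 49.0
80 11 64.0 79.0 48.0
95 2 77.0 78.0 47.0
```

Call:
arm_command(
  linear=[
    [-0.009,-0.03,0.005],
    [-0.009,-0.0472,0.0075],
    [-0.009,-0.0472,0.0075],
    [-0.015,-0.0472,0.035],
    [-0.024,-0.0472,0.07],
    [-0.033,-0.0472,0.11],
    [-0.041,-0.0472,0.145],
    [-0.047,-0.0472,0.17],
    [-0.05,-0.0472,0.183],
    [-0.051,-0.0472,0.188],
  ],
  dr=[
    [0,0,0],
    [0,0,0],
    [0,0,0],
    [0,0,0],
    [0,0,0],
    [0,0,0],
    [0,0,0],
    [0,0,0],
    [0,0,0],
    [0,0,0],
  ],
  jaw=[0.1,0.1,0.1,0.1,0.1,0.1,0.1,0.1,0.1,0.1],
)

```text
time_s: 23.95
eef_pos: [0.5976, -0.2208, 0.121]
orientation: [-0.067, 2.883, 0.01]
ft_force: [0.0, -0.2, 0.3]
finger_gap: 0.0258
grip_force: 30.0
```

```bash
python3 - <<'E'
from h import *
R=hand(RC[:,0])
plan([(ch(-11,-78,45),R),(ch(-11,-78,43.5),R),(ch(-11,-78,42),R)],.0783)
s=arm.sense();print(s['joints'].round(3),s['ft_force'].round(1))
E
```

```text
[-0.0003, -0.0006, 0.0004] [0.0004, -0.0003, -0.0] tcp [ 0.598 -0.221  0.121]
[0.0, -0.0006, 0.0018] [0.0004, -0.0003, -0.0] tcp [ 0.598 -0.221  0.119]
[0.0004, -0.0006, 0.0033] [0.0004, -0.0003, -0.0] tcp [ 0.598 -0.221  0.118]
[-0.426  0.479  2.001  0.274  0.447 -2.277] [ 0.  -0.2  0.3]
```

Call:
arm_command(
  linear=[
    [0,-0.0005,0.0007],
    [0,-0.0005,0.0014],
    [0,-0.0005,0.002],
    [0,-0.0005,0.0025],
    [0,-0.0005,0.003],
    [0,-0.0005,0.003],
    [0,-0.0005,0.003],
    [0,-0.0005,0.003],
    [0,-0.0005,0.003],
    [0,-0.0005,0.003],
  ],
  dr=[
    [0,0,0],
    [0,0,0],
    [0,0,0],
    [0,0,0],
    [0,0,0],
    [0,0,0],
    [0,0,0],
    [0,0,0],
    [0,0,0],
    [0,0,0],
  ],
  jaw=[0.1,0.1,0.1,0.1,0.1,0.1,0.1,0.1,0.1,0.1],
)

```text
time_s: 24.95
eef_pos: [0.5984, -0.2219, 0.119]
orientation: [-0.066, 2.882, 0.009]
ft_force: [-0.9, 0.3, -0.5]
finger_gap: 0.026
grip_force: 30.0
```

Call:
arm_command(
  linear=[
    [0,0,0.0005],
    [0,0,0.001],
    [0,0,0.0015],
    [0,0,0.0018],
    [0,0,0.0018],
    [0,0,0.0018],
    [0,0,0.0018],
    [0,0,0.0018],
    [0,0,0.0018],
    [0,0,0.0018],
  ],
  dr=[
    [0,0,0],
    [0,0,0],
    [0,0,0],
    [0,0,0],
    [0,0,0],
    [0,0,0],
    [0,0,0],
    [0,0,0],
    [0,0,0],
    [0,0,0],
  ],
  jaw=[0.1,0.1,0.1,0.1,0.1,0.1,0.1,0.1,0.1,0.1],
)

```text
time_s: 25.95
eef_pos: [0.5987, -0.2219, 0.1184]
orientation: [-0.067, 2.882, 0.01]
ft_force: [-14.2, 2.0, 26.4]
finger_gap: 0.0262
grip_force: 30.0
```

Firm contact. Back off slightly, then release and retreat.

Call:
arm_command(
  linear=[
    [0,0,-0.0008],
    [0,0,-0.001],
    [0,0,-0.001],
    [0,0,-0.001],
    [0,0,-0.001],
    [0,0,-0.001],
    [0.002,0,-0.01],
    [0.007,0,-0.03],
    [0.014,0,-0.06],
    [0.024,0,-0.1],
  ],
  dr=[
    [0,0,0],
    [0,0,0],
    [0,0,0],
    [0,0,0],
    [0,0,0],
    [0,0,0],
    [0,0,0],
    [0,0,0],
    [0,0,0],
    [0,0,0],
  ],
  jaw=[0.1,0.1,0.32,0.36,0.4,0.42,0.42,0.42,0.42,0.42],
)

```text
time_s: 26.95
eef_pos: [0.5492, -0.2239, 0.208]
orientation: [-0.067, 2.884, 0.01]
ft_force: [0.4, 1.8, 0.7]
finger_gap: 0.038
grip_force: 0.0
```

Call:
arm_command(
  linear=[
    [0.008,0,-0.035],
    [0.017,0,-0.075],
    [0.04,0,-0.1],
    [0.08,0,-0.12],
    [0.1,0.04,-0.14],
    [0.1,0.08,-0.16],
    [0.1,0.12,-0.16],
    [0.1,0.12,-0.16],
    [0.1,0.12,-0.16],
    [0.1,0.12,-0.16],
  ],
  dr=[
    [0,0,0],
    [0,0,0],
    [0,0,0],
    [0,0,0],
    [0,0,0],
    [0,0,0],
    [0,0,0],
    [0,0,0],
    [0,0,0],
    [0,0,0],
  ],
  jaw=[0.42,0.42,0.42,0.42,0.42,0.42,0.42,0.42,0.42,0.42],
)

```text
time_s: 27.95
eef_pos: [0.4072, -0.1113, 0.337]
orientation: [-0.066, 2.882, 0.009]
ft_force: [0.7, -0.0, 0.0]
finger_gap: 0.0386
grip_force: 0.0
```

```bash
python3 - <<'E'
from h import *
s=grab('scene');g=grab('side')
L=(cloud(s)-C)@RC*1000
a=cv2.resize(s['frame'][80:300,370:650],(510,400),interpolation=cv2.INTER_CUBIC) if 0 else cv2.resize(s['frame'][60:300,250:460],(525,600),interpolation=cv2.INTER_CUBIC)
b=cv2.resize(g['frame'][160:460,230:460],(275,360))
c=np.zeros((600,800,3),np.uint8);c[:,:525]=a;c[:360,525:]=b
cv2.imwrite('pics/fin.png',c[:,:,::-1])
for c0 in(78,0,-78):
    k=L[(L[...,2]>43)&(L[...,2]<65)&(abs(L[...,1]-c0)<30)&(L[...,0]>-43)&(L[...,0]<105)]
    print(c0,len(k))
    for x in range(-40,100,20):
        q=k[abs(k[:,0]-x)<8]
        if len(q):print('  ',x,len(q),np.median(q[:,1]).round(),q[:,2].max().round())
E
```

```text
78 273
   -40 21 79.0 53.0
   -20 78 84.0 60.0
   0 44 82.0 55.0
   20 37 81.0 54.0
   40 11 78.0 49.0
   60 10 78.0 50.0
   80 11 79.0 48.0
0 242
   -40 7 6.0 49.0
   -20 82 7.0 60.0
   0 41 6.0 56.0
   20 34 3.0 54.0
   40 11 -1.0 50.0
   60 11 -2.0 48.0
   80 10 -2.0 49.0
-78 231
   -40 10 -77.0 52.0
   -20 77 -72.0 60.0
   0 39 -74.0 55.0
   20 33 -75.0 54.0
   40 9 -79.0 48.0
   60 11 -77.0 49.0
   80 9 -77.0 50.0
```

View pics/fin.png

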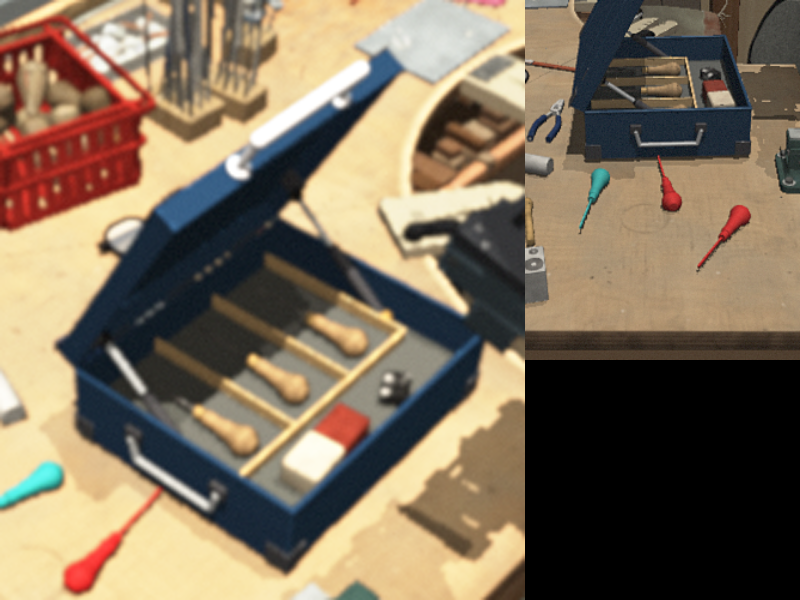

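The final picture shows all three gravers parallel in their lanes, with handles at (230,430), (278,378) and (338,333) and blades toward the hinge. All lie at matching heights, the lid is open, and the bench decoys are in place. Handing in.

```bash
python3 -c "
from rig import arm
print(arm.finish_job())"
```

```text
the job is handed in; nothing more can be done
None
```

The lid is standing fully open on its struts. Both gravers lie flat in the left and right lanes with their blades toward the hinge. In the final picture the kept graver sits in its lane and the decoys checked look undisturbed. I handed the job in at about 28 s of the 72 s allowed.

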